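# Turn a wedge block onto its stop and hold a sprung probe square on its red spot

### The arm

A 6-joint arm with a two-finger parallel gripper is mounted at the origin on the work surface; the furniture and walls round the work are solid. World frame = base frame: x ahead of the robot, y to its left, z up, the work surface at z = 0. Lengths are in m, angles in degrees, forces in N, time in s.
With the tool pointing down it reaches from about 0.3 to 0.75 m from the base axis. Payload 8.5 kg.
Tool frame: the origin (TCP) lies midway between the tips of the shut fingers; the grasp point (between the pads) lies env.tcp_to_grasp behind it (env.tcp_to_grasp is the distance from the TCP to the grasp point, in m); z points along the fingers, y is the line along which they close (so a half turn about z gives the same grasp; the last joint's range is limited). The gripper opens to 85 mm and grips with 20 to 120 N. Pads are 22 mm wide; open, the fingers measure 114 mm over their backs; the gripper's body (76 mm by 85 mm) begins 54 mm behind the grasp point. The pads swing forward as they close: fully open they stand 13 mm farther back than shut.
Start: joints at [58.654, 21.807, 74.336, -0, 83.858, -12.336], TCP at [0.179, 0.52, 0.231] pointing down, gripper open.
Joint ranges: [-178.18, 178.18], [-50.72, 133.34], [12.68, 142.11], [-81.47, 261.47], [9.98, 163.14], [-165.26, 165.26]. Speed limits (degrees/s): [136.94, 136.94, 180, 180, 180, 180].

### API

Orientations are given as a 3x3 rotation matrix whose columns are the frame's x, y, z axes.
In Python, from rig import observe, optics, job, env gives the robot as it stands. The module is installed in compiled form; this text tells all that it offers.
- The arm moves only by the shell command python3 -m jog 'ROWS' [FORCE]. ROWS is JSON, a list of rows, each a list of 7 numbers: the turn, a rotation vector about the tool's x, y, z in rad, then the shift along the tool's x, y, z in m, then the opening in per cent of the stroke, from 0 (shut) to 100 (fully open). A call has 1 to 10 rows; each row shifts and turns the commanded pose from where the row before left it, along the tool's axes as they then stand; what a row does not reach is not made up. A row lasts 1/8 s, in which the tool goes at most 62.5 mm and 10.7 degrees, less where a joint would pass 70% of its speed; a pose out of reach is approached as far as the arm can. A call is refused whole if a number of a shift passes 0.0625 or a number of a turn 0.188, either way. A call with a gripper value outside its range is refused whole. The fingers move at their own pace and stop on an object; FORCE is the grip in N (left out, the last holds). Time passes only in rows, so rows that do not move let the fingers close. It gives the time, the measured TCP pose, the force, the opening and the grip force at its end, in the units of the state.
- observe(): the state, without advancing time (a new reading comes with each control period).
- optics.get_image(name): name is "side" or "top" or "wrist"; returns a dict with "pixels" (400x640x3 uint8, red, green, blue), "mtx" (3x3 intrinsics, pixels), "rvec" (rotation vector, rad) and "tvec" (3), from world to camera coordinates, as OpenCV has them. Camera axes: x right, y down, z forward; pixel columns grow to the right and rows downward; lengths in m; the calibration is good to about 2 mm. The wrist camera is an equidistant fisheye: a pixel r from the principal point sees the ray r / f radians off the axis. A picture is of the moment at which its call begins. There is no depth.
- job.close_job(): hands the job in; it is judged then, once.
The state is a dict: "time_s": time; "q": joint angles; "qvel": joint speeds; "joint_efforts": joint torques, N m; "position": TCP position; "tool_rot": TCP orientation; "ft_force": force on the tool from outside, world axes, zero at the start; "wrist_torque": the same for the moment, N m; "grip_width": finger opening in m; "gripper_force": force on a finger pad.
Only numpy, scipy, OpenCV 4.12 (cv2) and the standard library are available. Lean on these libraries where they do the work, as an engineer would, in place of code of your own. Each camera call takes 0.05 s, during which the arm holds its last target. There are 200 camera calls.

### The job

Turn the aluminium wedge block and stand it on the dark fixture plate, midway between the white lines, with its tall flat back square and flush against the upright steel bar so that the slope with the red spot faces away from the bar, and let go of it. Then lift the yellow-handled probe out of its grey rest and hold its brass tip on the red spot, square to the slope, pressed gently so that the sprung tip goes about half-way in and never pressing hard. Finish holding the probe there in the gripper: do not put it down or let go, and leave everything else where it stands.

Things in the scene. Friction and masses are not known exactly. Their poses are not given: they have to be found in the camera images.
- wedge: Loose aluminium wedge, 0.2 to 0.42 kg, 56 (x) by 50 mm (y). Origin: centre of underside, z up. Flat back at x=+28, 46 mm high; top level from x=+28 to +12, then a 20 degree slope down to the front face at x=-28, 31.4 mm high. Grip the upright end faces y=+-25 under the level top. Starts on the worktop, left or right, about a quarter turn (50 to 135 degrees) from how it must sit.
- spot (a point): Centre of the red spot (flat disc, 24 mm diameter, white dot in the middle) on the slope of the wedge; in the wedge's frame at x=-8, y=0, z=38.7 mm. Its z axis is the outward normal of the slope, leaning 20 degrees from vertical towards the wedge's -x; its y is the wedge's y.
- fixture: Fixed dark steel plate 120 (x) by 150 (y) by 10 mm; on its far edge a bright steel bar along y, 120 long, 18 thick, top 46 mm above the worktop (screw heads 5 mm more). The bar's face towards the robot (-x) is at x=+40: the wedge's back goes there. White lines on the plate at y=+-27.5, and on the bar's top at y=0. Origin: centre of the plate's underside, z up.
- seat (a point): Where the wedge's origin shall be when seated: on the plate's top, 12 mm in +x from the fixture's centre, 10 mm up. Axes as the fixture; the seated wedge has the same axes (its +x, the back, towards the bar).
- probe_rest: Grey plastic block 64x64x70 mm, fixed, with an upright through hole of 21 mm diameter in which the probe hangs by its collar. Origin: centre of its underside. It stands on the left or on the right, across from the wedge.
- probe: Loose probe, 0.13 kg, 112 mm long, hanging upright in the rest, tip 20 mm above the worktop. Origin: foot of the tip when fully out; z along the axis to the handle. Brass tip 8 mm diameter (z 0-12), steel barrel 16 dia. (12-50), black collar 34 dia. (50-54), yellow square handle 24x24 (54-108, flats facing x and y), cap to 112. Grip the handle flats from above at z=84.
- probe_tip (a point): Centre of the foot of the sprung brass tip; it goes along +z of the probe as the tip is pressed in.
- probe_plunger (a joint): How far the sprung tip is pressed in, in m: 0 fully out, 0.010 fully in (hard stop). Spring 400 N/m with 0.6 N preload: half-way in takes 2.6 N, fully in 4.6 N.
- bottle_water_b: Bystander, to be left alone: clear bottle with blue cap, 86 mm diameter, 180 high. Origin: centre of its underside.
- bottle_red: Bystander, to be left alone: clear bottle with red cap, 70 mm diameter, 142 high. Origin: centre of its underside.
- beaker_small: Bystander, to be left alone: clear empty beaker, 60 mm diameter, 70 high. Origin: centre of its underside.
- jar_ferrules: Bystander, to be left alone: white jar with red lid, 46 mm diameter, 64 high. Origin: centre of its underside.
- tape_roll: Bystander, to be left alone: roll of beige tape lying flat, 62 mm diameter, 19 high. Origin: centre of its underside.
- tip_box: Bystander, to be left alone: blue box with clear lid, 76x112x72 mm. Origin: centre of its underside.
- column_spare: Bystander, to be left alone: thin steel column lying flat, 16x282x19 mm, length along its y. Origin: centre of its underside.
There are look-alikes about, which are no part of the job. Several things have the shape of the fixture; the one meant has the colours described above. Of the things that look like the probe, the smaller one is meant.

How it is judged:
By the outcome, as a careful person would: the job done as asked, in the order asked, and still so for the second after the job is handed in, while the arm keeps its last pose, push and grip.
It also fails if it takes over 56 s, if anything falls off the work surface, if the arm or the gripper's body presses on something with over 40 N, if the wrist force passes 120 N, or if a joint passes its speed limit or range.

## Working session

There is one attempt and no reset: what is moved stays moved. The work goes in short steps, Python scripts to look and compute and a shell command to move; the robot and the scene stay as the last step left them, time stands still between calls to the robot, and variables do not carry over. Pictures are saved under pics/ and viewed, at most 10 in all, crops included, and the job is handed in when it is done.

```bash
mkdir -p pics; cat > h.py <<'E'
import numpy as np, cv2
from rig import observe, optics, job, env
def snap(n,f=None):
    d=optics.get_image(n)
    if f: cv2.imwrite('pics/'+f,cv2.cvtColor(d['pixels'],cv2.COLOR_RGB2BGR))
    return d
def ray(d,uv,fish=False):
    R=cv2.Rodrigues(np.array(d['rvec'],float))[0];t=np.array(d['tvec'],float).ravel();K=np.array(d['mtx'],float)
    p=np.array([(uv[0]-K[0,2])/K[0,0],(uv[1]-K[1,2])/K[1,1]])
    if fish:
        r=np.linalg.norm(p)+1e-12; v=np.r_[p/r*np.sin(r),np.cos(r)]
    else: v=np.r_[p,1]
    return -R.T@t, R.T@v
def onz(d,uv,z,fish=False):
    o,v=ray(d,uv,fish); return o+v*(z-o[2])/v[2]
E
python3 - <<'E'
from h import *
for n in ('top','side','wrist'):
    d=snap(n,n+'0.png'); o,v=ray(d,(d['mtx'][0][2],d['mtx'][1][2])); print(n,o,v,d['mtx'][0])
s=observe(); print(s['time_s'],env.tcp_to_grasp,s['tool_rot'],s['ft_force'],s['grip_width'])
E
```

```text
top [0.09245724 0.04177774 1.80732669] [ 0.20532278  0.00337122 -0.9786885 ] [496.12441877   0.         318.27631644]
side [0.36129259 0.98964275 0.88123921] [ 0.09506244 -0.74448516 -0.66083658] [439.20452844   0.         316.04527169]
wrist [0.11011263 0.54336475 0.37192703] [ 0.27228492 -0.09515982 -0.95749962] [309.70691629   0.         318.79932498]
0.15 0.0187 [[-9.45451133e-01  3.25763452e-01 -5.72811622e-04]
 [ 3.25763870e-01  9.45450696e-01 -9.39570183e-04]
 [ 2.35487521e-04 -1.07491903e-03 -9.99999395e-01]] [ 0.28496089 -0.05762166 -0.2899372 ] 0.08539531262729716
```

View pics/top0.png

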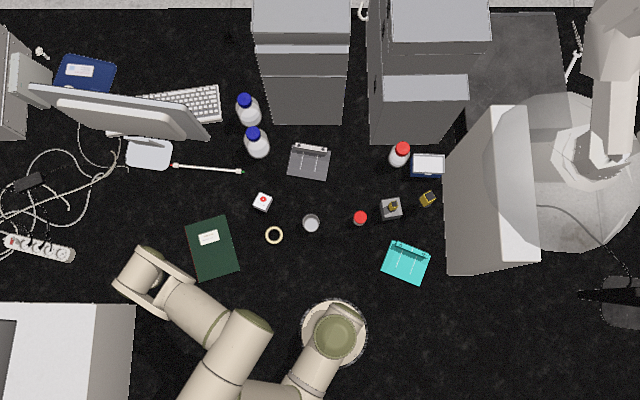

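View pics/side0.png

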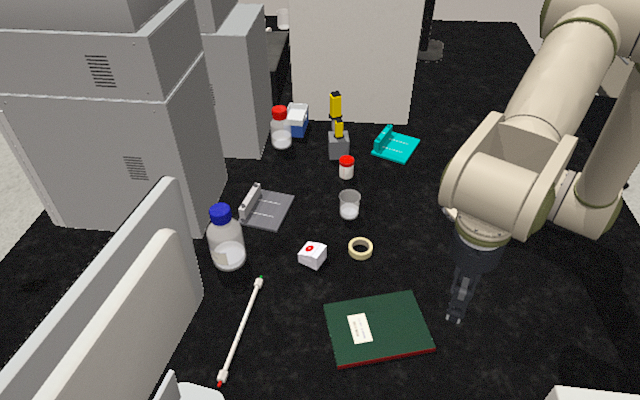

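Top view: fixture (dark plate, bright bar up) at about (309,161), wedge with red spot at (262,202), rest with the small probe at (391,209), tall look-alike at (428,199), jar at (360,218), beaker at (311,223). The side view agrees with this. Next, zoomed crops.

```bash
python3 - <<'E'
from h import *
t=cv2.imread('pics/top0.png'); s=cv2.imread('pics/side0.png')
a=cv2.resize(t[135:225,230:340],None,fx=4.5,fy=4.5,interpolation=cv2.INTER_CUBIC)
b=cv2.resize(s[170:280,230:340],None,fx=2.7,fy=3.68,interpolation=cv2.INTER_CUBIC)
cv2.imwrite('pics/c1.png',np.hstack([a,b[:405]]))
d=optics.get_image('top')
for n,uv,z in [('spot',(263,199),.04),('probe',(391.5,206.5),.132),('rest',(391,210),.07),('barc',(310.5,146.5),.046),('tall',(430,196),.2),('jar',(360,217),.064),('beaker',(311,223),.04),('tape',(274,235),.02),('red',(402,147),.142),('blue',(253,132),.18)]: print(n,onz(d,uv,z))
E
```

```text
spot [0.47244977 0.24933172 0.04      ]
probe [ 0.42499382 -0.20436366  0.132     ]
rest [ 0.42459263 -0.21128113  0.07      ]
barc [0.67007601 0.07629597 0.046     ]
tall [ 0.4466176  -0.32306717  0.2       ]
jar [ 0.40064248 -0.10086903  0.064     ]
beaker [0.3834043  0.07427579 0.04      ]
tape [0.34294787 0.20894223 0.02      ]
red [ 0.63568902 -0.24659035  0.142     ]
blue [0.67918975 0.27238105 0.18      ]
```

View pics/c1.png

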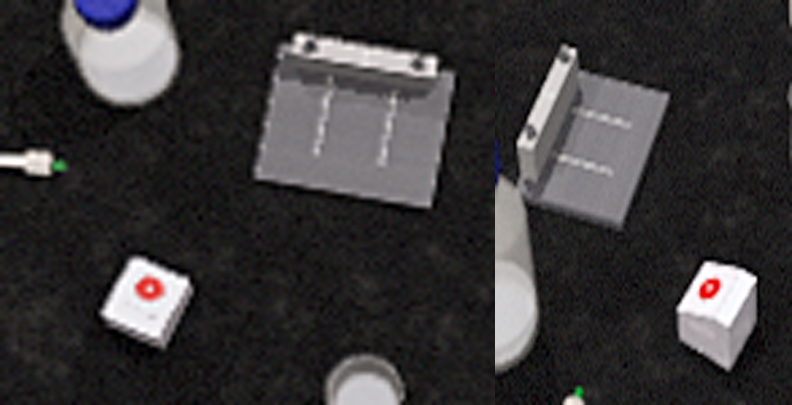

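View pics/wrist0.png

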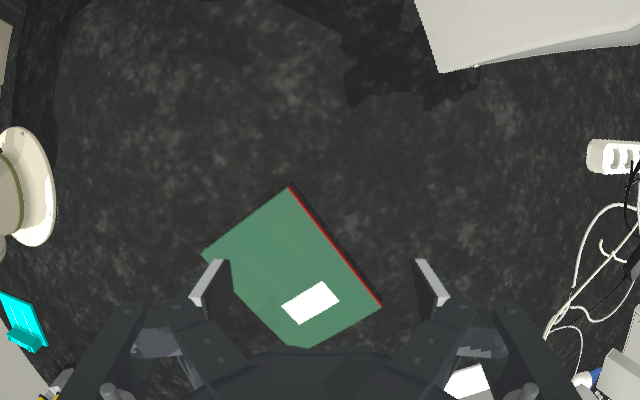

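Crop: the bar runs from (295,40) to (437,65), so the fixture yaw is about −10°. The wedge axes are near 60°/150°, but which way it faces isn't clear. The wrist view shows only the green book so far. I'll go above the wedge with tool y at about −30° and look from there.

```bash
python3 -m jog '[[0,0,0,-0.0445,-0.022,0,100],[0,0,0,-0.0445,-0.022,0,100],[0,0,0,-0.0445,-0.022,0,100],[0,0,0,-0.0445,-0.022,0,100],[0,0,0,-0.0445,-0.022,0,100],[0,0,0,-0.0445,-0.022,0,100],[0,0,0,-0.0445,-0.022,0,100],[0,0,0,-0.0445,-0.022,0,100]]' && python3 -m jog '[[0,0,0.177,0,0,0,100],[0,0,0.177,0,0,0,100],[0,0,0.177,0,0,0,100],[0,0,0.177,0,0,0,100],[0,0,0.177,0,0,0,100],[0,0,0.177,0,0,0,100],[0,0,0.177,0,0,0,100],[0,0,0.177,0,0,0,100],[0,0,0.177,0,0,0,100],[0,0,0.177,0,0,0,100]]' && python3 - <<'E'
from h import *
d=snap('wrist','w1.png'); np.save('w1.npy',d,allow_pickle=True)
s=observe(); print(s['position'],np.round(s['tool_rot'],4).tolist(),s['q'])
E
```

```text
time_s: 1.2
position: [0.4594, 0.2363, 0.2313]
tool_rot: [[-0.945, 0.326, -0.0], [0.326, 0.945, 0.0], [0.0, 0.0, -1.0]]
ft_force: [0.8, -0.2, 1.4]
grip_width: 0.0855
gripper_force: 0.0
time_s: 2.45
position: [0.4583, 0.2376, 0.2312]
tool_rot: [[0.511, 0.859, -0.0], [0.859, -0.511, -0.0], [-0.0, -0.0, -1.0]]
ft_force: [-0.6, -0.2, -0.0]
grip_width: 0.0857
gripper_force: 0.0
[0.45830958 0.23759611 0.23116726] [[0.5174, 0.8558, -0.0004], [0.8558, -0.5174, -0.0001], [-0.0003, -0.0003, -1.0]] [ 1.42471244e+01  1.84309754e+01  7.95970349e+01 -8.28396675e-04
  8.19944745e+01  4.54035355e+01]
```

View pics/w1.png

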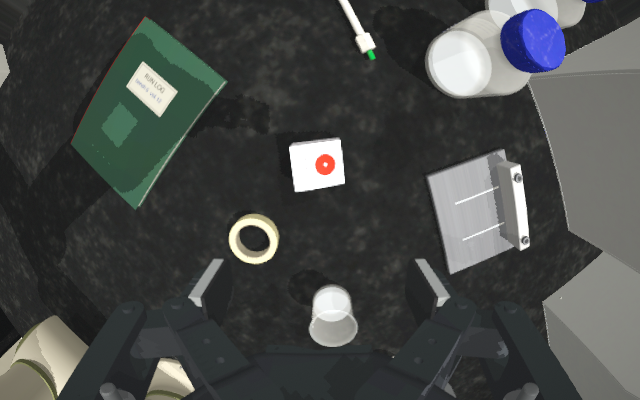

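```bash
python3 - <<'E'
from h import *
t=cv2.imread('pics/w1.png')
a=cv2.resize(t[125:205,275:360],None,fx=5,fy=5,interpolation=cv2.INTER_CUBIC)
b=cv2.resize(t[140:285,415:540],None,fx=2.76,fy=2.76,interpolation=cv2.INTER_CUBIC)
a=np.clip((a.astype(float)-150)*2.4,0,255).astype(np.uint8)
cv2.imwrite('pics/c2.png',np.hstack([a,b[:400]]))
d=np.load('w1.npy',allow_pickle=True).item()
hsv=cv2.cvtColor(d['pixels'],cv2.COLOR_RGB2HSV)
m=((hsv[...,0]<12)&(hsv[...,1]>150)).astype(np.uint8); m[:,:280]=0;m[:,360:]=0;m[:120]=0;m[210:]=0
ys,xs=np.nonzero(m);c=(xs.mean(),ys.mean());print(c,len(xs),onz(d,c,.0387,True))
m=(d['pixels'].min(2)>140)|(m>0); m=m.astype(np.uint8); m[:,:280]=0;m[:,360:]=0;m[:120]=0;m[210:]=0
k=max(cv2.findContours(m,0,1)[0],key=cv2.contourArea)
p=cv2.approxPolyDP(k,3,True)[:,0];print(p.tolist());print([np.round(onz(d,q,.04,True)[:2],4).tolist() for q in p])
E
```

```text
(np.float64(324.6102941176471), np.float64(164.34558823529412)) 272 [0.47553834 0.252802   0.0387    ]
[[338, 138], [297, 142], [289, 147], [295, 191], [344, 183]]
[[0.5025, 0.2704], [0.4626, 0.2891], [0.4525, 0.289], [0.4324, 0.2441], [0.4835, 0.2243]]
```

View pics/c2.png

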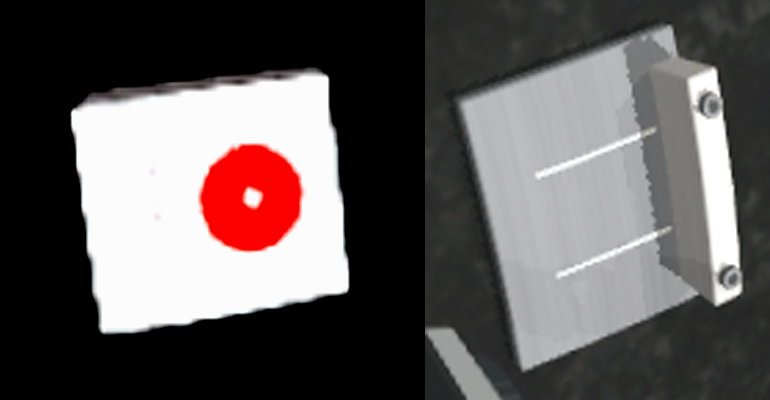

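```bash
python3 - <<'E'
from h import *
d=np.load('w1.npy',allow_pickle=True).item()
f=lambda x,y,z:onz(d,(415+(x-425)/2.76,140+y/2.76),z,True)[:2]
L=[f(537,176,.01),f(655,130,.01),f(557,276,.01),f(671,230,.01)]
B=[f(709,105,.051),f(730,277,.051)]; P=[f(458,100,.01),f(522,370,.01),f(668,25,.01)]
T=[f(717,68,.046),f(742,290,.046),f(684,72,.046),f(717,305,.046)]
an=lambda a,b:np.degrees(np.arctan2(*(b-a)[::-1]))
print('lines',np.round(L,4).tolist(),an(L[0],L[1]),an(L[2],L[3]),np.linalg.norm(L[0]-L[2]))
print('screws',np.round(B,4).tolist(),an(B[1],B[0]),'plate',np.round(P,4).tolist(),an(P[1],P[0]),an(P[0],P[2]),np.linalg.norm(P[0]-P[1]))
print('bar',np.round(T,4).tolist(),an(T[1],T[0]),an(T[3],T[2]))
# top view
t=optics.get_image('top'); g=lambda x,y,z:onz(t,(230+x/4.5,135+y/4.5),z)[:2]
print('top: bar',g(292,38,.046),g(437,60,.046),an(g(437,60,.046),g(292,38,.046)),'front plate',g(257,180,.01),g(432,207,.01),an(g(432,207,.01),g(257,180,.01)))
for x,y,z in [(138,258,.031),(190,285,.031),(160,335,.046),(100,310,.046)]: print(g(x,y,z))
E
```

```text
lines [[0.5964, 0.1198], [0.664, 0.1073], [0.5866, 0.0657], [0.6546, 0.0521]] -10.52303189026582 -11.311309695475588 0.05502922730592712
screws [[0.676, 0.1249], [0.6609, 0.0367]] 80.27084777482193 plate [[0.5765, 0.1728], [0.5508, 0.0261], [0.6914, 0.1514]] 80.03831109595086 -10.558154227409922 0.14900148913365405
bar [[0.6894, 0.1357], [0.6686, 0.0208], [0.6716, 0.143], [0.6521, 0.0221]] 79.72330834845738 80.81470945690516
top: bar [0.68215668 0.13437427] [0.66275527 0.01465065] 80.79514376506108 front plate [0.57055226 0.16445128] [0.54695645 0.0189729 ] 80.78716040957976
[0.4994625  0.25948691]
[0.47678574 0.21663224]
[0.43249723 0.23857607]
[0.4531436 0.2873413]
```

```bash
python3 - <<'E'
from h import *
d=np.load('w1.npy',allow_pickle=True).item()
C={'TR':(338,138.5),'TL':(289.5,146.5),'BL':(295,191),'BR':(344,183)}
n=np.linalg.norm
for name,zl,zr in (('front right',.046,.0314),('front left',.0314,.046)):
    P={k:onz(d,v,zl if k[1]=='L' else zr,True)[:2] for k,v in C.items()}
    print(name,'x',n(P['TR']-P['TL']),n(P['BR']-P['BL']),'y',n(P['TR']-P['BR']),n(P['TL']-P['BL']),'spot frac', 'centre',sum(P.values())/4)
g=cv2.cvtColor(d['pixels'],cv2.COLOR_RGB2GRAY)
print('row165',g[175,288:346].tolist()); print('col at 295..:',g[136:150,310].tolist())
s=optics.get_image('side');import cv2
cv2.imwrite('pics/c3.png',cv2.resize(cv2.cvtColor(s['pixels'][230:280,285:340],cv2.COLOR_RGB2BGR),None,fx=8,fy=8,interpolation=cv2.INTER_CUBIC))
E
```

```text
front right x 0.05244846748279048 0.05455749528584214 y 0.05063771545344979 0.04872751317703891 spot frac centre [0.46826758 0.25649425]
front left x 0.05331589312360843 0.055610368572893656 y 0.04846883514661199 0.0509079687916865 spot frac centre [0.46716805 0.25692294]
row165 [28, 26, 27, 28, 199, 255, 255, 255, 255, 255, 255, 255, 255, 255, 255, 255, 255, 255, 255, 255, 255, 255, 255, 255, 255, 255, 255, 255, 255, 255, 255, 255, 255, 255, 255, 255, 241, 248, 255, 255, 255, 255, 255, 255, 255, 255, 255, 255, 255, 255, 255, 255, 255, 255, 255, 254, 137, 41]
col at 295..: [35, 35, 35, 36, 49, 177, 187, 223, 255, 255, 255, 255, 255, 255]
```

View pics/c3.png

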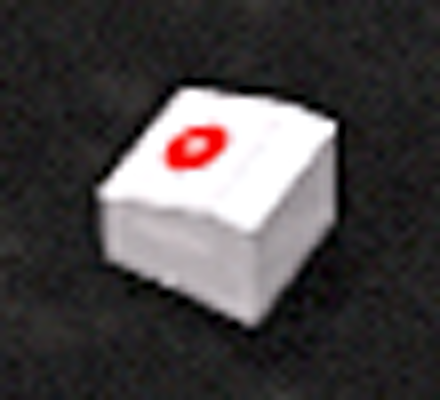

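The close view settles it. The level top is on the side away from the fixture, so the slope faces the bar side. The wedge origin is about (0.468, 0.256) with +x yaw about 158°, so it needs about a −168° turn, more than the text says. The wedge and fixture dimensions check out (spacing 55, plate 149). Next, turn the tool and descend to the grasp.

```bash
python3 -m jog '[[0,0,-0.174,0,0,0,100],[0,0,-0.174,0,0,0,100],[0,0,-0.174,0,0,0,100],[0,0,-0.174,0,0,0,100],[0,0,-0.174,0,0,0,100],[0,0,-0.174,0,0,0,100],[0,0,-0.174,0,0,0,100],[0,0,-0.174,0,0,0,100],[0,0,-0.174,0,0,0,100],[0,0,-0.174,0,0,0,100]]' && python3 -m jog '[[0,0,0,0.0087,0.0207,0,100],[0,0,0,0,0,0.05,100],[0,0,0,0,0,0.05,100],[0,0,0,0,0,0.03,100],[0,0,0,0,0,0,100]]' ; python3 - <<'E'
from h import *
d=snap('wrist'); np.save('w2.npy',d,allow_pickle=True)
s=observe(); R=np.array(s['tool_rot']);print(s['position'],np.round(R,4).tolist(),s['q'])
px=d['pixels']; hsv=cv2.cvtColor(px,cv2.COLOR_RGB2HSV)
m=((hsv[...,0]<12)&(hsv[...,1]>150)).astype(np.uint8)
n,l,st,c=cv2.connectedComponentsWithStats(m)
for i in range(1,n):
    if st[i,4]>150: print(st[i],c[i],onz(d,c[i],.0387,True))
cv2.imwrite('pics/w2.png',cv2.cvtColor(px,cv2.COLOR_RGB2BGR))
E
```

```text
time_s: 3.85
position: [0.4584, 0.2376, 0.2313]
tool_rot: [[-0.939, 0.345, -0.0], [0.345, 0.939, -0.0], [0.0, -0.0, -1.0]]
ft_force: [0.0, 0.1, -0.1]
grip_width: 0.0855
gripper_force: 0.0
time_s: 4.47
position: [0.4567, 0.2597, 0.0998]
tool_rot: [[-0.936, 0.351, -0.004], [0.351, 0.936, -0.001], [0.003, -0.003, -1.0]]
ft_force: [0.5, -0.7, 0.1]
grip_width: 0.0855
gripper_force: 0.0
[0.45765555 0.26004934 0.10142897] [[-0.9361, 0.3518, -0.0009], [0.3518, 0.9361, -0.0003], [0.0007, -0.0006, -1.0]] [ 1.67082513e+01  2.72002147e+01  8.93364242e+01 -1.22200784e-03
  6.35160902e+01 -5.26959072e+01]
[304 239  32  23 557] [319.65529623 249.89766607] [0.47489365 0.253079   0.0387    ]
[  0 265  27  41 774] [ 12.12273902 285.16020672] [ 0.40580038 -0.12927456  0.0387    ]
```

View pics/w2.png

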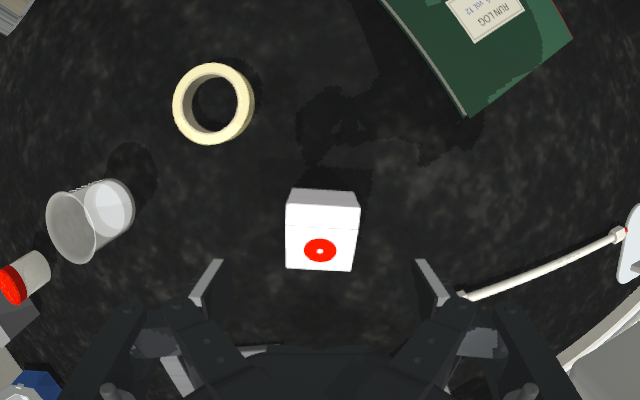

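The wedge sits centred between the fingers. The spot at (320,250) agrees with the earlier fix, and the tall back is towards the camera as expected. Descend and grip.

```bash
python3 -m jog '[[0,0,0,0,0,0.035,100],[0,0,0,0,0,0.035,100],[0,0,0.02,0,0,0.015,100],[0,0,0,0,0,0.004,100],[0,0,0,0,0,0,40],[0,0,0,0,0,0,40],[0,0,0,0,0,0,40],[0,0,0,0,0,0,40],[0,0,0,0,0,0,40]]' 50; python3 -m jog '[[0,0,0,0,0,0,40],[0,0,0,0,0,0,40],[0,0,0,0,0,-0.03,40],[0,0,0,0,0,-0.04,40],[0,0,0,0,0,-0.04,40],[0,0,0,0,0,0,40]]'
```

```text
time_s: 5.65
position: [0.4583, 0.2603, 0.0137]
tool_rot: [[-0.928, 0.372, 0.002], [0.372, 0.928, 0.001], [-0.002, 0.001, -1.0]]
ft_force: [-1.3, -0.1, 7.3]
grip_width: 0.0493
gripper_force: 51.9
time_s: 6.4
position: [0.4587, 0.2605, 0.1253]
tool_rot: [[-0.928, 0.372, 0.006], [0.372, 0.928, 0.002], [-0.005, 0.004, -1.0]]
ft_force: [0.4, -0.2, -2.8]
grip_width: 0.0492
gripper_force: 53.1
```

```bash
python3 -m jog '[[0,0,0.184,0,0,0,40],[0,0,0.184,0,0,0,40],[0,0,0.184,0,0,0,40],[0,0,0.184,0,0,0,40],[0,0,0.184,0,0,0,40],[0,0,0.184,0,0,0,40],[0,0,0.184,0,0,0,40],[0,0,0.184,0,0,0,40]]' >/dev/null; python3 -m jog '[[0,0,0.184,0,0,0,40],[0,0,0.184,0,0,0,40],[0,0,0.184,0,0,0,40],[0,0,0.184,0,0,0,40],[0,0,0.184,0,0,0,40],[0,0,0.184,0,0,0,40],[0,0,0.184,0,0,0,40],[0,0,0.184,0,0,0,40]]'; python3 -m jog '[[0,0,0,0.039,0.028,0,40],[0,0,0,0.039,0.028,0,40],[0,0,0,0.039,0.028,0,40],[0,0,0,0.039,0.028,0,40],[0,0,0,0.039,0.028,0,40],[0,0,0,0,0,0,40]]';  python3 - <<'E'
from h import *
d=snap('wrist','w3.png'); np.save('w3.npy',d,allow_pickle=True)
s=observe(); R=np.array(s['tool_rot']);print(s['position'],np.round(R,4).tolist(),s['q'])
E
```

```text
time_s: 8.4
position: [0.4569, 0.2598, 0.1212]
tool_rot: [[0.982, -0.189, -0.002], [-0.189, -0.982, -0.001], [-0.002, 0.001, -1.0]]
ft_force: [0.2, 0.0, -3.0]
grip_width: 0.0493
gripper_force: 52.7
time_s: 9.15
position: [0.6248, 0.084, 0.1204]
tool_rot: [[0.982, -0.187, -0.002], [-0.187, -0.982, -0.0], [-0.001, 0.001, -1.0]]
ft_force: [-0.3, 0.4, -2.3]
grip_width: 0.0493
gripper_force: 53.0
[0.62351775 0.08561077 0.12053033] [[0.9827, -0.1851, -0.0027], [-0.1851, -0.9827, 0.0002], [-0.0027, 0.0003, -1.0]] [-2.94340009e+00  3.49828888e+01  7.03563503e+01  3.48437678e-03
  7.48151151e+01  9.77235380e+01]
```

View pics/w3.png

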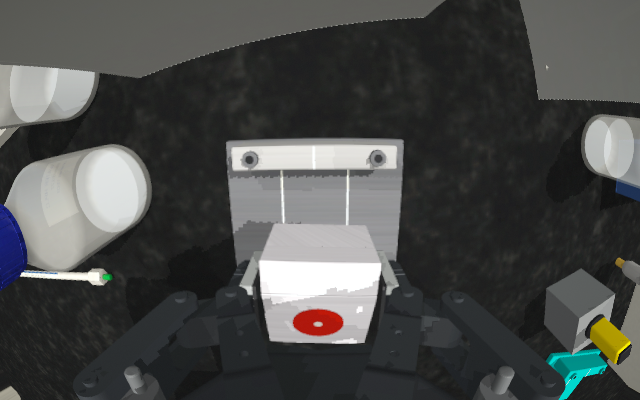

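```bash
python3 - <<'E'
from h import *
d=np.load('w3.npy',allow_pickle=True).item(); g=cv2.cvtColor(d['pixels'],cv2.COLOR_RGB2GRAY).astype(float)
an=lambda a,b:np.degrees(np.arctan2(*(b-a)[::-1]))
F=lambda u,v,z:onz(d,(u,v),z,True)[:2]
def ln(v,lo,hi,z):
    w=np.clip(g[v,lo:hi]-np.median(g[v,lo:hi])-15,0,None); return F((w*np.arange(lo,hi)).sum()/w.sum(),v,z)
A=[ln(v,276,290,.01) for v in (180,200,215)];B=[ln(v,341,355,.01) for v in (180,200,215)]
print(np.round(A,4).tolist(),an(A[2],A[0]),np.round(B,4).tolist(),an(B[2],B[0]))
M=[(a+b)/2 for a,b in zip(A,B)];print('mid',M)
# bar top edges columns
for u in (240,270,300,330,360,390):
    c=np.abs(np.diff(g[135:185,u])); print(u,[(135+i+.5,int(c[i])) for i in np.argsort(-c)[:4]],end=' ')
print('mark',F(315,158,.046),'screws',F(250,158.5,.051),F(378,157.5,.051),an(F(378,157.5,.051),F(250,158.5,.051)))
hsv=cv2.cvtColor(d['pixels'],cv2.COLOR_RGB2HSV);m=((hsv[...,0]<12)&(hsv[...,1]>150)).astype(np.uint8);m[:,:280]=0;m[:,360:]=0;m[:300]=0
ys,xs=np.nonzero(m);print('spot',xs.mean(),ys.mean(),F(xs.mean(),ys.mean(),.1455))
print('wedge top corners',F(270,225,.153),F(368,225,.153),an(F(368,225,.153),F(270,225,.153)))
for u in (300,330): print('face edge',F(u,170,.046))
E
```

```text
[[0.6523, 0.1099], [0.6353, 0.113], [0.6222, 0.1154]] -10.332484500135974 [[0.6421, 0.056], [0.6251, 0.0591], [0.612, 0.0614]] -10.07337981682846
mid [array([0.64719217, 0.08297716]), array([0.63021312, 0.08605489]), array([0.61707838, 0.08839713])]
240 [(np.float64(146.5), 68), (np.float64(139.5), 57), (np.float64(170.5), 45), (np.float64(169.5), 43)] 270 [(np.float64(169.5), 82), (np.float64(138.5), 59), (np.float64(145.5), 59), (np.float64(177.5), 40)] 300 [(np.float64(169.5), 66), (np.float64(138.5), 49), (np.float64(168.5), 47), (np.float64(137.5), 40)] 330 [(np.float64(169.5), 66), (np.float64(168.5), 49), (np.float64(137.5), 45), (np.float64(138.5), 39)] 360 [(np.float64(169.5), 62), (np.float64(137.5), 51), (np.float64(144.5), 51), (np.float64(168.5), 43)] 390 [(np.float64(168.5), 51), (np.float64(138.5), 48), (np.float64(145.5), 37), (np.float64(144.5), 36)] mark [0.66973115 0.07765452] screws [0.67900279 0.12177822] [0.66304013 0.03460884] 79.62283694918763
spot 317.6188524590164 321.9825819672131 [0.60883189 0.08713498]
wedge top corners [0.66217342 0.0951356 ] [0.65530829 0.0589625 ] 79.25388063199125
face edge [0.66333927 0.0896543 ]
face edge [0.65937908 0.06888028]
```

Wrist view: bar mark at (315,158), plate lines at u≈283 and 348, held spot at (318,322). The wedge needs about 2.8 mm in tool −y and +0.45° of yaw, and the gap to the bar is about 17 mm. Descend to just above the plate.

```bash
python3 -m jog '[[0,0,-0.008,0,-0.0028,0,40],[0,0,0,0,0,0.03,40],[0,0,0,0,0,0.03,40],[0,0,0,0,0,0.025,40],[0,0,0,0,0,0.009,40],[0,0,0,0,0,0,40],[0,0,0,0,0,0,40]]'; python3 -m jog '[[0,0,0,0.005,0,0,40],[0,0,0,0.005,0,0,40],[0,0,0,0.003,0,0,40],[0,0,0,0,0,0,40],[0,0,0,0,0,0,40]]'; python3 - <<'E'
from h import *
d=snap('wrist','w4.png'); np.save('w4.npy',d,allow_pickle=True)
s=observe(); R=np.array(s['tool_rot']);print(s['position'],np.round(R,4).tolist(),s['ft_force'])
E
```

```text
time_s: 10.07
position: [0.6246, 0.0897, 0.0295]
tool_rot: [[0.985, -0.175, 0.002], [-0.175, -0.985, -0.0], [0.002, -0.0, -1.0]]
ft_force: [0.4, -0.4, -2.8]
grip_width: 0.0493
gripper_force: 52.9
time_s: 10.7
position: [0.6368, 0.0872, 0.0283]
tool_rot: [[0.985, -0.175, -0.0], [-0.175, -0.985, 0.0], [-0.0, 0.0, -1.0]]
ft_force: [-0.5, -0.3, -3.7]
grip_width: 0.0498
gripper_force: 52.9
[0.63681973 0.08720113 0.02826456] [[0.9845, -0.1752, -0.0003], [-0.1752, -0.9845, -0.0], [-0.0003, 0.0001, -1.0]] [-0.8248967   1.20804043 -3.19241554]
```

View pics/w4.png

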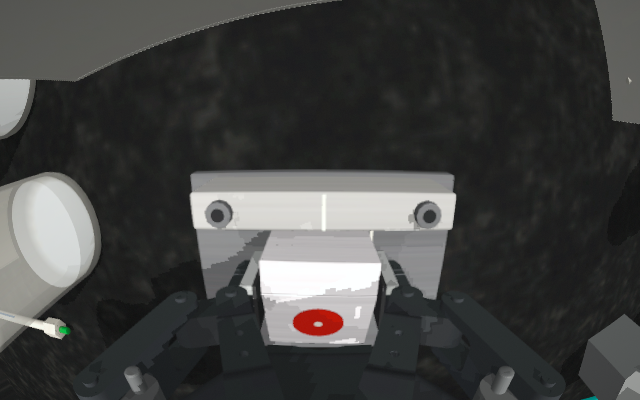

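```bash
python3 - <<'E'
from h import *
d=np.load('w4.npy',allow_pickle=True).item(); g=cv2.cvtColor(d['pixels'],cv2.COLOR_RGB2GRAY).astype(int)
F=lambda u,v,z:onz(d,(u,v),z,True)[:2]
s=observe();R=np.array(s['tool_rot']);p=np.array(s['position'])
T=lambda q:np.round((R[:2,:2].T@(q-p[:2]))*1000,1)
print('mark',T(F(324,211,.046)),'screws',T(F(218.5,214,.051)),T(F(428.5,214,.051)),'face',T(F(300,230,.046)),T(F(350,230,.046)))
zb=p[2]-.0137
hsv=cv2.cvtColor(d['pixels'],cv2.COLOR_RGB2HSV);m=((hsv[...,0]<12)&(hsv[...,1]>150)).astype(np.uint8);m[:,:280]=0;m[:,360:]=0;m[:300]=0
ys,xs=np.nonzero(m);print('spot',T(F((xs.max()+xs.min())/2,(ys.min()+ys.max())/2,zb+.0387)),ys.min(),ys.max())
for v in (265,270,285): print(v,g[v,252:268].tolist(),g[v,372:388].tolist())
print('col320',[(v,g[v,300]) for v in range(224,270,1)])
print('edge',T(F(260,262,zb+.046)),T(F(380.5,262,zb+.046)))
E
```

```text
mark [35.5  2.6] screws [ 35.7 -41.3] [35.7 46.5] face [27.  -7.5] [27.  13.8]
spot [-16.3  -0.1] 309 335
265 [152, 152, 152, 152, 152, 141, 157, 207, 244, 253, 254, 253, 254, 254, 254, 254] [254, 254, 254, 255, 255, 255, 254, 254, 250, 169, 135, 137, 137, 137, 141, 153]
270 [152, 153, 152, 152, 152, 128, 73, 154, 241, 254, 254, 254, 254, 254, 254, 254] [254, 254, 254, 254, 254, 254, 254, 254, 240, 146, 138, 139, 139, 145, 153, 152]
285 [87, 47, 46, 41, 35, 34, 33, 34, 186, 227, 238, 238, 239, 252, 252, 252] [207, 207, 207, 207, 207, 201, 125, 30, 29, 32, 37, 45, 41, 36, 79, 121]
col320 [(224, np.int64(212)), (225, np.int64(219)), (226, np.int64(217)), (227, np.int64(212)), (228, np.int64(207)), (229, np.int64(183)), (230, np.int64(163)), (231, np.int64(164)), (232, np.int64(165)), (233, np.int64(164)), (234, np.int64(165)), (235, np.int64(165)), (236, np.int64(179)), (237, np.int64(183)), (238, np.int64(181)), (239, np.int64(179)), (240, np.int64(181)), (241, np.int64(182)), (242, np.int64(181)), (243, np.int64(179)), (244, np.int64(179)), (245, np.int64(181)), (246, np.int64(180)), (247, np.int64(183)), (248, np.int64(182)), (249, np.int64(184)), (250, np.int64(184)), (251, np.int64(184)), (252, np.int64(183)), (253, np.int64(182)), (254, np.int64(185)), (255, np.int64(182)), (256, np.int64(182)), (257, np.int64(183)), (258, np.int64(185)), (259, np.int64(187)), (260, np.int64(184)), (261, np.int64(209)), (262, np.int64(240)), (263, np.int64(253)), (264, np.int64(254)), (265, np.int64(254)), (266, np.int64(254)), (267, np.int64(254)), (268, np.int64(255)), (269, np.int64(255))]
edge [ 18.8 -22.9] [18.8 25. ]
```

```bash
python3 - <<'E'
from h import *
d=np.load('w4.npy',allow_pickle=True).item(); g=cv2.cvtColor(d['pixels'],cv2.COLOR_RGB2GRAY).astype(int)
F=lambda u,v,z:onz(d,(u,v),z,True)[:2]
s=observe();R=np.array(s['tool_rot']);p=np.array(s['position'])
T=lambda q:np.round((R[:2,:2].T@(q-p[:2]))*1000,1)
for v in (233,236): print(v,g[v,264:284].tolist(),g[v,362:382].tolist())
print('line',T(F(372,235,.01)),'left',T(F(272,235,.01)),'bar ends',T(F(191,225,.046)),T(F(455,225,.046)))
zb=p[2]-.0137; print('wedge bottom back corners',T(F(267,236,zb)),T(F(371,236,zb)))
E
```

```text
233 [87, 88, 87, 87, 87, 99, 136, 164, 167, 167, 166, 166, 166, 165, 166, 165, 166, 165, 165, 165] [165, 165, 165, 165, 165, 166, 160, 163, 223, 242, 216, 167, 125, 125, 124, 125, 125, 125, 125, 125]
236 [88, 88, 87, 88, 104, 138, 171, 168, 167, 168, 168, 167, 167, 167, 166, 166, 166, 166, 166, 167] [164, 164, 164, 163, 163, 163, 164, 177, 216, 241, 198, 142, 122, 122, 122, 122, 122, 122, 122, 122]
line [10.2 30.2] left [ 10.2 -25.6] bar ends [ 28.8 -57. ] [28.8 62.3]
wedge bottom back corners [ 11.4 -27.7] [11.4 28.9]
```

Bar mark (324,211) and bar ends put the centre at tool y ≈ +2.5 mm, against about +0.7 for the wedge, so I shift +1.8 mm. The gap to the bar is about 8 mm and the height above the plate about 4 mm.

```bash
python3 -m jog '[[0,0,0,0.002,0.0018,0.0015,40],[0,0,0,0.002,0,0.0015,40],[0,0,0,0.001,0,0,40],[0,0,0,0,0,0,40],[0,0,0,0,0,0,40]]'; python3 -m jog '[[0,0,0,0.001,0,0,40],[0,0,0,0.001,0,0,40],[0,0,0,0,0,0,40]]';python3 -m jog '[[0,0,0,0.001,0,0,40],[0,0,0,0,0,0,40],[0,0,0,0,0,0,40]]'
```

```text
time_s: 11.38
position: [0.6415, 0.0846, 0.0253]
tool_rot: [[0.985, -0.175, -0.0], [-0.175, -0.985, 0.0], [-0.0, -0.0, -1.0]]
ft_force: [0.3, 0.3, -2.8]
grip_width: 0.0492
gripper_force: 52.9
time_s: 11.75
position: [0.6432, 0.0843, 0.0253]
tool_rot: [[0.985, -0.175, -0.001], [-0.175, -0.985, 0.0], [-0.001, 0.0, -1.0]]
ft_force: [-3.2, 0.8, -1.0]
grip_width: 0.0494
gripper_force: 53.0
time_s: 12.12
position: [0.6432, 0.0843, 0.0252]
tool_rot: [[0.985, -0.175, -0.003], [-0.175, -0.985, 0.0], [-0.003, 0.0, -1.0]]
ft_force: [-7.5, 0.4, 2.7]
grip_width: 0.0494
gripper_force: 53.0
```

```bash
python3 -m jog '[[0,0,0,-0.0015,0,0,40],[0,0,0,0,0,0.001,40],[0,0,0,0,0,0.0005,40],[0,0,0,0,0,0,40]]'; python3 -m jog '[[0,0,0,0,0,0.0005,40],[0,0,0,0,0,0,40],[0,0,0,0,0,0,40]]'
```

```text
time_s: 12.62
position: [0.6432, 0.0843, 0.0238]
tool_rot: [[0.985, -0.175, 0.0], [-0.175, -0.985, 0.0], [0.0, -0.0, -1.0]]
ft_force: [-1.2, 0.2, -2.0]
grip_width: 0.0494
gripper_force: 52.9
time_s: 13.0
position: [0.6432, 0.0843, 0.0238]
tool_rot: [[0.985, -0.175, 0.001], [-0.175, -0.985, -0.0], [0.001, -0.0, -1.0]]
ft_force: [-3.0, 0.3, 4.7]
grip_width: 0.0494
gripper_force: 53.4
```

```bash
python3 -m jog '[[0,0,0,0.0015,0,0,40],[0,0,0,0,0,0,40],[0,0,0,0.001,0,0,40],[0,0,0,0,0,0,40]]'; python3 -m jog '[[0,0,0,0,0,0,52],[0,0,0,0,0,0,62],[0,0,0,0,0,0,70],[0,0,0,0,0,0,75]]' 20; python3 - <<'E'
from h import *
d=snap('wrist','w5.png'); np.save('w5.npy',d,allow_pickle=True)
s=observe(); print(s['position'],s['ft_force'],s['grip_width'])
E
```

```text
time_s: 13.5
position: [0.6433, 0.0842, 0.0238]
tool_rot: [[0.985, -0.175, -0.005], [-0.175, -0.985, 0.0], [-0.005, 0.001, -1.0]]
ft_force: [-13.9, 0.0, 12.4]
grip_width: 0.0495
gripper_force: 54.1
time_s: 14.0
position: [0.6458, 0.0838, 0.0232]
tool_rot: [[0.984, -0.175, 0.0], [-0.175, -0.984, -0.0], [0.0, -0.0, -1.0]]
ft_force: [0.2, 0.8, 0.5]
grip_width: 0.064
gripper_force: 0.0
[0.64574046 0.0837493  0.02321114] [ 0.48271582 -0.34528904  0.54312372] 0.06383301210531832
```

View pics/w5.png

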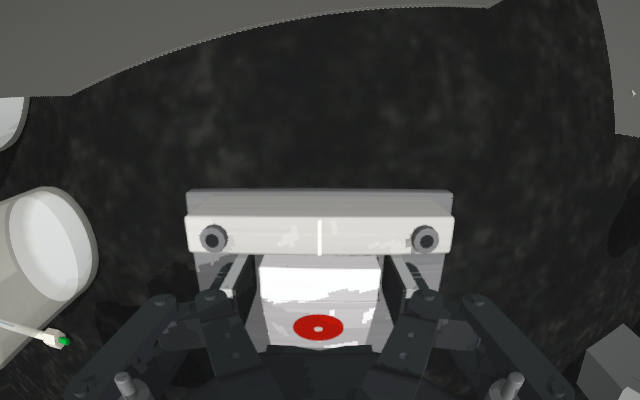

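Seated. The bar mark at (320,237) is centred over the wedge, which spans u=260–380, and the 10 mm of the back showing above the bar is as expected. Lift off, and meanwhile triangulate the probe and the tall look-alike.

```bash
python3 -m jog '[[0,0,0,0,0,-0.02,85],[0,0,0,0,0,-0.04,100],[0,0,0,0,0,-0.05,100],[0,0,0,0,0,-0.05,100],[0,0,0,0,0,-0.04,100],[0,0,0,0,0,0,100]]'; python3 - <<'E'
from h import *
w=np.load('w5.npy',allow_pickle=True).item()
F=lambda u,v,z:onz(w,(u,v),z,True)[:2]
print('gap pts',F(320,267,.056),F(320,253.5,.046))
d=snap('wrist','w6.png'); np.save('w6.npy',d,allow_pickle=True)
s=observe(); print(s['position'],np.round(s['tool_rot'],4).tolist())
T=optics.get_image('top');S=optics.get_image('side')
for n,i in (('top',T),('side',S)):
    h=cv2.cvtColor(i['pixels'],cv2.COLOR_RGB2HSV);m=((h[...,0]>20)&(h[...,0]<32)&(h[...,1]>170)&(h[...,2]>60)).astype(np.uint8)
    k,l,st,c=cv2.connectedComponentsWithStats(m)
    for j in range(1,k):
        if st[j,4]>15: print(n,st[j],c[j].round(1))
a=cv2.resize(cv2.cvtColor(T['pixels'][165:235,370:450],cv2.COLOR_RGB2BGR),None,fx=5,fy=5,interpolation=cv2.INTER_CUBIC)
b=cv2.resize(cv2.cvtColor(S['pixels'][85:169,305:375],cv2.COLOR_RGB2BGR),None,fx=4.17,fy=4.17,interpolation=cv2.INTER_CUBIC)
cv2.imwrite('pics/c4.png',np.hstack([a,b[:350]]))
E
```

```text
time_s: 14.8
position: [0.6466, 0.0838, 0.2269]
tool_rot: [[0.984, -0.175, 0.007], [-0.175, -0.985, -0.0], [0.007, -0.001, -1.0]]
ft_force: [-0.1, -1.6, -0.7]
grip_width: 0.0854
gripper_force: 0.0
gap pts [0.66246723 0.07981273] [0.66363131 0.07956979]
[0.64584597 0.08380425 0.22436948] [[0.9845, -0.1753, 0.0026], [-0.1753, -0.9845, -0.0001], [0.0026, -0.0003, -1.0]]
top [388 203   9   8  21] [391.1 206.8]
side [329  94  13  24 241] [335. 106.]
side [335 120   9  18 133] [338.7 128.8]
```

View pics/c4.png

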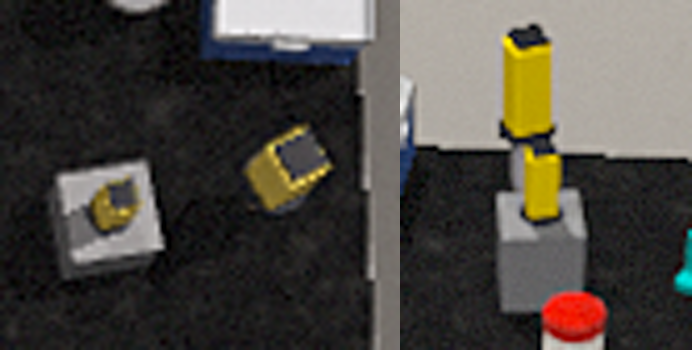

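Crop: the small probe's cap is at about (122,192) in the left crop, on the rest. The tall look-alike's cap is at (303,155), standing apart to the right. I have used up the picture allowance (slightly over), so from here I work by numbers only.

```bash
python3 - <<'E'
from h import *
T=optics.get_image('top');S=optics.get_image('side')
def tri(a,b):
    o1,v1=ray(T,a);o2,v2=ray(S,b);v1/=np.linalg.norm(v1);v2/=np.linalg.norm(v2)
    t=np.linalg.lstsq(np.c_[v1,-v2],o2-o1,rcond=None)[0];p,q=o1+v1*t[0],o2+v2*t[1];return (p+q)/2,np.linalg.norm(p-q)
print('tall',tri((430.6,196),(335.5,93.9)),'small',tri((394.4,203.4),(338.8,119.8)))
t=lambda x,y,z:onz(T,(370+x/5,165+y/5),z)
print([t(x,y,.07) for x,y in ((55,173),(148,160),(163,245))], 'cap',t(122,192,.132))
d=np.load('w6.npy',allow_pickle=True).item();h=cv2.cvtColor(d['pixels'],cv2.COLOR_RGB2HSV)
m=((h[...,0]>20)&(h[...,0]<32)&(h[...,1]>170)&(h[...,2]>60)).astype(np.uint8);k,l,st,c=cv2.connectedComponentsWithStats(m)
for j in range(1,k):
    if st[j,4]>15: print(st[j],c[j].round(1),onz(d,c[j],.1,True))
E
```

```text
tall (array([ 0.45759891, -0.33547787,  0.15478538]), np.float64(0.002004163509814526)) small (array([ 0.43706389, -0.2151449 ,  0.12956617]), np.float64(0.0013975986558272297))
[array([ 0.4625809 , -0.17673088,  0.07      ]), array([ 0.4719114 , -0.24359463,  0.07      ]), array([ 0.40999543, -0.25204836,  0.07      ])] cap [ 0.43585345 -0.21470127  0.132     ]
[571 249   7   7  31] [573.5 251.5] [ 0.52788326 -0.22242565  0.1       ]
[ 595  258   45   48 1188] [616.3 279.8] [ 0.44573961 -0.3492349   0.1       ]
[540 293  34  38 666] [555.2 310. ] [ 0.44112896 -0.2080647   0.1       ]
```

```bash
python3 -m jog '[[0,0,0,-0.0193,0.0413,0,100],[0,0,0,-0.0193,0.0413,0,100],[0,0,0,-0.0193,0.0413,0,100],[0,0,0,-0.0193,0.0413,0,100],[0,0,0,-0.0193,0.0413,0,100],[0,0,0,-0.0193,0.0413,0,100],[0,0,0,-0.0193,0.0413,0,100],[0,0,0,-0.0193,0.0413,0,100]]' >/dev/null; python3 -m jog '[[0,0,-0.157,0,0,0,100],[0,0,-0.157,0,0,0,100],[0,0,0,0,0,0,100],[0,0,0,0,0,0,100]]'; python3 - <<'E'
from h import *
d=snap('wrist'); np.save('w7.npy',d,allow_pickle=True)
s=observe(); p=np.array(s['position']);R=np.array(s['tool_rot']);print(p,np.round(R,4).tolist(),s['q'])
h=cv2.cvtColor(d['pixels'],cv2.COLOR_RGB2HSV)
m=((h[...,0]>20)&(h[...,0]<32)&(h[...,1]>170)&(h[...,2]>60)).astype(np.uint8);k,l,st,c=cv2.connectedComponentsWithStats(m)
F=lambda u,z:onz(d,u,z,True)
for j in range(1,k):
    if st[j,4]>15:
        print(st[j],c[j].round(1),F(c[j],.12))
        q=cv2.approxPolyDP(max(cv2.findContours((l==j).astype(np.uint8),0,1)[0],key=cv2.contourArea),2,True)[:,0]
        for u in q: print(u,np.round(F(u,.128),4)[:2],np.round(F(u,.074),4)[:2])
g=cv2.cvtColor(d['pixels'],cv2.COLOR_RGB2HSV)
print(d['pixels'].shape)
E
```

```text
time_s: 16.55
position: [0.4356, -0.2142, 0.223]
tool_rot: [[0.991, 0.135, -0.001], [0.135, -0.991, 0.0], [-0.001, -0.001, -1.0]]
ft_force: [0.1, 0.4, -0.0]
grip_width: 0.0852
gripper_force: 0.0
[ 0.43557878 -0.21423384  0.22303651] [[0.9908, 0.1352, -0.0005], [0.1352, -0.9908, 0.0004], [-0.0004, -0.0004, -1.0]] [-4.01979821e+01  1.57347659e+01  8.49997355e+01  2.94064082e-05
  7.92996613e+01  4.20340199e+01]
[ 418  169   65   68 2160] [445.  194.9] [ 0.46203806 -0.32086064  0.12      ]
[419 178] [ 0.4739 -0.2909] [ 0.4659 -0.3105]
[418 186] [ 0.4673 -0.2914] [ 0.4578 -0.3112]
[424 208] [ 0.4499 -0.3008] [ 0.4364 -0.3228]
[456 236] [ 0.4289 -0.3378] [ 0.4106 -0.3682]
[458 234] [ 0.4309 -0.3392] [ 0.4131 -0.37  ]
[451 203] [ 0.4575 -0.3245] [ 0.4458 -0.3518]
[482 190] [ 0.4732 -0.3519] [ 0.465  -0.3856]
[481 186] [ 0.4765 -0.3499] [ 0.4691 -0.3831]
[446 169] [ 0.4851 -0.3128] [ 0.4796 -0.3375]
[299 179  32  42 565] [314.2 192.1] [ 0.44852747 -0.20930137  0.12      ]
[324 179] [ 0.462  -0.2153] [ 0.4512 -0.2177]
[305 181] [ 0.4584 -0.2009] [ 0.4468 -0.2   ]
[301 185] [ 0.4548 -0.1982] [ 0.4424 -0.1966]
[299 200] [ 0.4425 -0.1981] [ 0.4273 -0.1965]
[304 220] [ 0.4265 -0.204 ] [ 0.4076 -0.2038]
[300 199] [ 0.4435 -0.1988] [ 0.4285 -0.1974]
[322 194] [ 0.4498 -0.2154] [ 0.4363 -0.2178]
[325 195] [ 0.4494 -0.2179] [ 0.4357 -0.2209]
[329 217] [ 0.4317 -0.2236] [ 0.414  -0.2279]
[328 194] [ 0.4505 -0.2201] [ 0.4371 -0.2236]
(400, 640, 3)
```

```bash
python3 - <<'E'
from h import *
d=np.load('w7.npy',allow_pickle=True).item();h=cv2.cvtColor(d['pixels'],cv2.COLOR_RGB2HSV)
for v in range(174,230,2): print(v,''.join('Y' if 18<h[v,u,0]<34 and h[v,u,1]>110 else ('#' if h[v,u,2]<95 else ('+' if h[v,u,2]<150 else '.')) for u in range(285,345)))
E
```

```text
174 .........................+++++++++++........................
176 .....................++###############++....................
178 .................++#######################+.................
180 .................+######YYYYYYYYYYYYYYYYYY#+................
182 ...............+#YYYYYYYYYYYYYYYYYYYYYYYYY##++..............
184 ........+++++++#YYYYYYYYYYYYYYYYYYYYYYYYYYY###+.............
186 ...+++++++++++##YYYYYYYYYYYYYYYYYYYYYYYYYYY###++............
188 ++++++++++++++#YYYYYYYYYYYYYYYYYYYYYYYYYYYY####+............
190 +++++++++++++##YYYYYYYYYYYYYYYYYYYYYYYYYYYY####+............
192 +++++++++++++#YYYYYYYYYYYYYYYYYYYYYYYYYYYYYY###++...........
194 ++++++++++++++YYYYYYYYYYYYYYYYYYYYYYYYYYYYYY###+............
196 +++++++++++++.YYYYYYYYYYYYYYYYYYYY######YYYY##+.............
198 +++++++++++++YYYYYY#####################YYYYY#+.............
200 ++++++++++++++YYY#######################YYYYY+..............
202 ++++++++++++++YYY########################YYYY...............
204 ++++++++++++++YYY########################YYYY...............
206 +++++++++++++++YYY#######################YYYY...............
208 +++++++++++++++YYY#######################YYYY...............
210 +++++++++..++++YYY########################YYY...............
212 +++++++++.......YY########################YYYY..............
214 +...............YYY#######################YYYY..............
216 +................YY#######################YYYY..............
218 ++++.............YY#######################+.Y...............
220 +++...............YY#######++##++++.+.+..................+++
222 ###++++++++++###############################################
224 ############################################################
226 ############################################################
228 ############################################################
```

```bash
python3 -m jog '[[0,0,-0.152,0,-0.001,0,100],[0,0,0,0,0,0.045,100],[0,0,0,0,0,0.045,100],[0,0,0,0,0,0.035,100],[0,0,0,0,0,0.014,100],[0,0,0,0,0,0,60],[0,0,0,0,0,0,30],[0,0,0,0,0,0,15],[0,0,0,0,0,0,15],[0,0,0,0,0,0,15]]' 40; python3 -m jog '[[0,0,0,0,0,0,15],[0,0,0,0,0,0,15],[0,0,0,0,0,0,15]]'
```

```text
time_s: 17.85
position: [0.4357, -0.2135, 0.0851]
tool_rot: [[0.958, 0.286, 0.001], [0.286, -0.958, -0.001], [0.001, 0.001, -1.0]]
ft_force: [-1.1, 1.5, 5.7]
grip_width: 0.0239
gripper_force: 39.6
time_s: 18.23
position: [0.4356, -0.2135, 0.0851]
tool_rot: [[0.958, 0.286, 0.001], [0.286, -0.958, -0.001], [0.001, 0.001, -1.0]]
ft_force: [-0.2, 1.4, 6.3]
grip_width: 0.0235
gripper_force: 39.6
```

```bash
python3 -m jog '[[0,0,0,0,0,-0.01,15],[0,0,0,0,0,-0.03,15],[0,0,0,0,0,-0.045,15],[0,0,0,0,0,-0.045,15],[0,0,0.155,0,0,0,15],[0,0,0.155,0,0,0,15],[0,0,0.156,0,0,0,15],[0,0,0,0,0,0,15]]'; python3 -m jog '[[0,0,0,0.013,-0.0411,0,15],[0,0,0,0.013,-0.0411,0,15],[0,0,0,0.013,-0.0411,0,15],[0,0,0,0.013,-0.0411,0,15],[0,0,0,0.013,-0.0411,0,15],[0,0,0,0.013,-0.0411,0,15],[0,0,0,0.013,-0.0411,0,15],[0,0,0,0.013,-0.0411,0,15]]' >/dev/null; python3 -m jog '[[0,0.1745,0,0,0,0,15],[0,0.1745,0,0,0,0,15],[0,0,0,0,0,0,15],[0,0,0,0,0,0,15]]'; python3 - <<'E'
from h import *
s=observe();print(s['position'],np.round(s['tool_rot'],4).tolist(),s['q'])
d7=snap('wrist');np.save('w8.npy',d7,allow_pickle=True)
for n in ('w5','w6','w8'):
    d=np.load(n+'.npy',allow_pickle=True).item();h=cv2.cvtColor(d['pixels'],cv2.COLOR_RGB2HSV)
    m=(((h[...,0]<12)|(h[...,0]>172))&(h[...,1]>150)&(h[...,2]>90)).astype(np.uint8);k,l,st,c=cv2.connectedComponentsWithStats(m)
    for j in range(1,k):
        if st[j,4]>60:
            # white dot = hole inside
            sub=(l==j).astype(np.uint8);cs,hi=cv2.findContours(sub,cv2.RETR_CCOMP,1)
            hole=[cv2.moments(q) for q,r in zip(cs,hi[0]) if r[3]>=0]
            hc=[(M['m10']/M['m00'],M['m01']/M['m00']) for M in hole if M['m00']>0]
            e=cv2.fitEllipse(max(cs,key=cv2.contourArea))[0]
            print(n,st[j],'ell',np.round(e,1),np.round(onz(d,e,.0487,True),4),'hole',[np.round(onz(d,q,.0487,True),4) for q in hc])
E
```

```text
time_s: 19.23
position: [0.4353, -0.2133, 0.2147]
tool_rot: [[0.985, -0.174, 0.0], [-0.174, -0.985, -0.0], [0.0, 0.0, -1.0]]
ft_force: [-0.0, 0.2, -0.9]
grip_width: 0.0239
gripper_force: 39.4
time_s: 20.72
position: [0.5961, 0.0918, 0.215]
tool_rot: [[0.926, -0.174, 0.335], [-0.164, -0.985, -0.06], [0.341, 0.0, -0.94]]
ft_force: [0.3, -0.5, -0.9]
grip_width: 0.0239
gripper_force: 39.8
[0.59608127 0.09183457 0.21499771] [[0.9258, -0.1742, 0.3354], [-0.1637, -0.9847, -0.0598], [0.3407, 0.0005, -0.9402]] [ -1.15588864  20.3999986   82.08888619  -3.59156584  57.86566374
 100.25824399]
w5 [293 315  50  25 950] ell [317.9 326.9] [0.6271 0.087  0.0487] hole [array([0.626 , 0.0872, 0.0487])]
w6 [ 587  146   40   47 1509] ell [606.5 168.2] [ 0.6117 -0.3436  0.0487] hole [array([ 0.5906, -0.3791,  0.0487]), array([ 0.5931, -0.3851,  0.0487]), array([ 0.6247, -0.3701,  0.0487])]
w6 [309 200  21  16 258] ell [318.8 207.5] [0.6263 0.087  0.0487] hole [array([0.6257, 0.0873, 0.0487])]
w8 [ 578  130   41   46 1447] ell [598.2 152.8] [ 0.6429 -0.3475  0.0487] hole []
w8 [308 207  21  16 185] ell [317.5 215. ] [0.6271 0.0872 0.0487] hole []
```

```bash
python3 -m jog '[[0,0,0,-0.009,-0.0008,0.025,15],[0,0,0,-0.0095,0,0.03,15],[0,0,0,-0.009,0,0.0268,15],[0,0,0,0,0,0,15],[0,0,0,0,0,0,15],[0,0,0,0,0,0,15]]'; python3 - <<'E'
from h import *
d=snap('wrist');np.save('w9.npy',d,allow_pickle=True)
s=observe();p=np.array(s['position']);Rt=np.array(s['tool_rot']);print(p,np.round(Rt,4).tolist())
print('tip pred',p+.0651*Rt[:,2])
R=cv2.Rodrigues(np.array(d['rvec'],float))[0];t=np.array(d['tvec']).ravel();K=np.array(d['mtx'])
def proj(w):
    c=R@w+t;th=np.arctan2(np.hypot(c[0],c[1]),c[2]);r=c[:2]/np.hypot(*c[:2])*th;return K[0,0]*r[0]+K[0,2],K[1,1]*r[1]+K[1,2]
print('px tip',proj(p+.0651*Rt[:,2]),'12up',proj(p+.0531*Rt[:,2]),'collar',proj(p+.0151*Rt[:,2]),'spot',proj(np.array([.6267,.0871,.0487])))
h=cv2.cvtColor(d['pixels'],cv2.COLOR_RGB2HSV)
def ch(v,u):
    H,S,V=h[v,u]
    if S>150 and (H<12 or H>172): return 'R'
    if 12<=H<=34 and S>70: return 'B'
    return '#' if V<70 else '+' if V<130 else '-' if V<200 else '.'
for v in range(205,300,2): print(v,''.join(ch(v,u) for u in range(270,370)))
E
```

```text
time_s: 21.52
position: [0.5985, 0.0924, 0.1295]
tool_rot: [[0.924, -0.175, 0.339], [-0.165, -0.985, -0.06], [0.344, -0.0, -0.939]]
ft_force: [-0.3, 0.9, -1.3]
grip_width: 0.0238
gripper_force: 39.8
[0.59830294 0.09248069 0.12933064] [[0.9245, -0.1752, 0.3385], [-0.1646, -0.9845, -0.06], [0.3438, -0.0003, -0.939]]
tip pred [0.62034193 0.088576   0.06819925]
px tip (np.float64(318.09985543324376), np.float64(223.5236351461205)) 12up (np.float64(318.0624966064338), np.float64(229.54695309317893)) collar (np.float64(317.9139051681535), np.float64(253.75127085834959)) spot (np.float64(318.60331015334833), np.float64(215.25563555275912))
205 --++++++++++++++-........................RRRRRRRRRRRRRRRRR........................------------------
207 --++++++++++++++-.....................RRRRRRRRRRRRRRRRRRRRRR......................------------------
209 --++++++++++++++-...................RRRRRRRRRRRRRRRRRRRRRRRRRR....................------------------
211 --++++++++++++++-..................RRRRRRRRRRRRRRRRRRRRRRRRRRR...................-------------------
213 --++++++++++++++-..................
[... 3880 characters left out ...]
BBBBBBBBBBBBBBBBBBBBBBBBBBBBBBBBBBBBBBBBBBBBBBBBBBBB+----++###########
289 ###########+-..-+#BBBBBBBBBBBBBBBBBBBBBBBBBBBBBBBBBBBBBBBBBBBBBBBBBBBBBBBBBBBBBBB#+---++############
291 +###########---++#BBBBBBB#################################################BBBBBBB#++--+#############
293 ##################BBBBBB#################################++++++++++++++++##BBBBBB###################
295 ##################BBBBBB###################################################BBBBBB###################
297 ##################BBBBBB###################################################BBBBBB###################
299 ##################BBBBBB###################################################BBBBB####################
```

```bash
python3 - <<'E'
from h import *
d=np.load('w9.npy',allow_pickle=True).item();s=observe();p=np.array(s['position']);Rt=np.array(s['tool_rot'])
R=cv2.Rodrigues(np.array(d['rvec'],float))[0];t=np.array(d['tvec']).ravel();K=np.array(d['mtx'])
def proj(w):
    c=R@w+t;th=np.arctan2(np.hypot(c[0],c[1]),c[2]);r=c[:2]/np.hypot(*c[:2])*th;return np.round((K[0,0]*r[0]+K[0,2],K[1,1]*r[1]+K[1,2]),1)
q=lambda x,y,z:proj(p+Rt@np.array([x,y,.0651-z]))
for n,r,z in (('foot',.004,0),('tiptop',.004,.012),('barrelfoot',.008,.012),('collar low',.017,.050),('collar up',.017,.054),('handle low',.012,.054),('handle top',.012,.108)): print(n,q(r,0,z))
h=cv2.cvtColor(d['pixels'],cv2.COLOR_RGB2HSV)
for v in range(208,236): print(v,d['pixels'][v,318].tolist(),end=' ')
m=((h[...,1]>150)&((h[...,0]<12)|(h[...,0]>172))).astype(np.uint8);m[:,:290]=0;m[:,350:]=0
ys,xs=np.nonzero(m[150:230]);print('\nred rows',ys.min()+150,'cols at 215',np.nonzero(m[213])[0][[0,-1]])
n=-Rt[:,2];sx=np.array([.6267,.0871,.0487])
print('spot centre',proj(sx),'spot far rim',proj(sx+.012*Rt[:,0]),[proj(sx+k*.012*Rt[:,1]) for k in(-1,1)])
E
```

```text
foot [318.1 218.2]
tiptop [318.1 223.9]
barrelfoot [318.1 218.2]
collar low [317.9 225.1]
collar up [317.9 227.7]
handle low [317.9 236.5]
handle top [317.5 291. ]
208 [252, 35, 0] 209 [252, 34, 0] 210 [252, 33, 0] 211 [252, 34, 0] 212 [252, 32, 0] 213 [252, 34, 0] 214 [239, 103, 38] 215 [222, 153, 60] 216 [204, 176, 95] 217 [191, 175, 136] 218 [177, 174, 169] 219 [175, 175, 172] 220 [137, 138, 134] 221 [70, 71, 70] 222 [44, 46, 46] 223 [55, 57, 57] 224 [48, 50, 52] 225 [46, 47, 49] 226 [46, 48, 50] 227 [47, 49, 51] 228 [46, 49, 50] 229 [46, 48, 48] 230 [45, 47, 47] 231 [45, 47, 47] 232 [83, 77, 45] 233 [176, 156, 0] 234 [234, 211, 0] 235 [234, 211, 0] 
red rows 203 cols at 215 [305 332]
spot centre [318.6 215.3] spot far rim [318.6 200.2] [array([303. , 215.2]), array([334.2, 215.3])]
```

```bash
python3 -m jog '[[0,0,0,-0.003,0,0.006,15],[0,0,0,0,0,0.006,15],[0,0,0,0,0,0,15],[0,0,0,0,0,0,15],[0,0,0,0,0,0,15]]'; cat > m.py <<'E'
from h import *
d=snap('wrist');s=observe();p=np.array(s['position']);Rt=np.array(s['tool_rot']);print(p,np.round(Rt[:,2],4),s['ft_force'])
R=cv2.Rodrigues(np.array(d['rvec'],float))[0];t=np.array(d['tvec']).ravel();K=np.array(d['mtx'])
def proj(w):
    c=R@w+t;th=np.arctan2(np.hypot(c[0],c[1]),c[2]);r=c[:2]/np.hypot(*c[:2])*th;return np.round((K[0,0]*r[0]+K[0,2],K[1,1]*r[1]+K[1,2]),1)
for r,z in ((.004,0),(0,0),(.017,.05),(.012,.054)): print('pred',r,z,proj(p+Rt@np.array([r,0,.0651-z])))
h=cv2.cvtColor(d['pixels'],cv2.COLOR_RGB2HSV)
m=((h[...,1]>150)&((h[...,0]<9)|(h[...,0]>172)))
for v in range(200,234):
    u=np.nonzero(m[v,295:345])[0]+295
    if len(u): print(v,u[0],u[-1],(u[0]+u[-1])/2,len(u),d['pixels'][v,319].tolist())
    else: print(v,d['pixels'][v,319].tolist())
sx=np.array([.6267,.0871,.0487]);print('spot',proj(sx),[proj(sx+a*.012*Rt[:,i]) for a,i in((1,0),(-1,1),(1,1))])
E
python3 m.py
```

```text
time_s: 22.2
position: [0.599, 0.0923, 0.1159]
tool_rot: [[0.925, -0.175, 0.337], [-0.165, -0.985, -0.06], [0.342, -0.0, -0.94]]
ft_force: [-0.1, 0.6, -2.1]
grip_width: 0.0237
gripper_force: 39.8
[0.59901549 0.09226837 0.11589498] [ 0.3369 -0.06   -0.9396] [ 0.36082964 -0.19221938 -0.8671785 ]
pred 0.004 0 [318.2 217.9]
pred 0 0 [318.2 223.3]
pred 0.017 0.05 [318.  224.8]
pred 0.012 0.054 [318.  236.2]
200 [255, 252, 252]
201 [247, 186, 183]
202 316 320 318.0 5 [247, 102, 96]
203 313 324 318.5 12 [247, 32, 0]
204 311 326 318.5 16 [247, 32, 0]
205 309 328 318.5 20 [247, 30, 0]
206 308 329 318.5 22 [247, 31, 0]
207 307 330 318.5 24 [247, 31, 0]
208 306 331 318.5 26 [247, 32, 0]
209 305 331 318.0 27 [247, 31, 0]
210 305 332 318.5 28 [247, 31, 0]
211 304 333 318.5 30 [246, 32, 0]
212 304 333 318.5 30 [246, 32, 0]
213 304 334 319.0 31 [246, 32, 0]
214 304 334 319.0 27 [230, 119, 43]
215 304 334 319.0 23 [213, 158, 62]
216 303 334 318.5 23 [200, 173, 101]
217 303 334 318.5 22 [182, 171, 145]
218 304 334 319.0 20 [172, 170, 166]
219 304 334 319.0 16 [172, 170, 168]
220 304 334 319.0 14 [133, 132, 130]
221 304 333 318.5 12 [62, 63, 62]
222 304 333 318.5 10 [42, 44, 44]
223 305 332 318.5 5 [54, 56, 56]
224 [44, 46, 48]
225 [43, 45, 47]
226 [44, 46, 48]
227 [43, 45, 47]
228 [44, 46, 48]
229 [44, 45, 45]
230 [44, 46, 46]
231 [43, 46, 46]
232 [80, 74, 43]
233 [171, 151, 0]
spot [318.5 215.2] [array([318.5, 199.3]), array([302. , 215.2]), array([335. , 215.2])]
```

```bash
cat > f.py <<'E'
from h import *
F=[];P=[]
for i in range(8):
    optics.get_image('top');s=observe();R=np.array(s['tool_rot']);F.append(-R[:,2]@np.array(s['ft_force']));P.append(R[:,2]@np.array(s['position']))
print('t',s['time_s'],'F along n',np.round(np.mean(F),2),'+-',np.round(np.std(F)/8**.5,2),'axial mm',np.round(np.mean(P)*1000,2),s['position'])
E
python3 f.py; python3 -m jog '[[0,0,0,-0.0005,0,0.004,15],[0,0,0,0,0,0,15],[0,0,0,0,0,0,15]]'|head -1; python3 f.py;  python3 -m jog '[[0,0,0,0,0,0.002,15],[0,0,0,0,0,0,15]]'|head -1; python3 f.py
```

```text
t 22.65 F along n -1.17 +- 0.1 axial mm 87.36 [0.59895772 0.09227456 0.11576561]
time_s: 23.02
t 23.425 F along n -1.1 +- 0.19 axial mm 91.36 [0.59988254 0.09213053 0.11187364]
time_s: 23.68
t 24.075 F along n -1.34 +- 0.23 axial mm 93.35 [0.6005275  0.09199284 0.10994694]
```

```bash
python3 -m jog '[[0,0,0,0,0,0.0015,15],[0,0,0,0,0,0,15]]'|head -1; python3 f.py;  python3 -m jog '[[0,0,0,0,0,0.0015,15],[0,0,0,0,0,0,15]]'|head -1; python3 f.py; python3 m.py | grep -v '\[2[34]' | head -60
```

```text
time_s: 24.32
t 24.725 F along n -0.37 +- 0.17 axial mm 94.93 [0.60109926 0.09190522 0.10858062]
time_s: 24.98
t 25.375 F along n 0.38 +- 0.13 axial mm 96.42 [0.60156885 0.09183707 0.10717187]
[0.60158861 0.09183526 0.10718034] [ 0.3368 -0.0599 -0.9397] [ 0.85054551 -0.22438487 -0.15245725]
pred 0.004 0 [318.1 217.9]
pred 0 0 [318.1 223.2]
pred 0.017 0.05 [317.9 224.7]
pred 0.012 0.054 [317.9 236.1]
200 [255, 255, 255]
201 [255, 255, 255]
202 [255, 255, 255]
203 [254, 240, 240]
204 [251, 192, 192]
215 304 334 319.0 27 [226, 120, 41]
216 303 334 318.5 24 [203, 161, 98]
217 303 334 318.5 24 [181, 170, 145]
218 303 334 318.5 20 [171, 169, 165]
219 303 335 319.0 18 [171, 170, 167]
220 303 334 318.5 15 [130, 129, 127]
221 303 334 318.5 13 [55, 56, 56]
222 303 334 318.5 13 [41, 42, 43]
223 303 334 318.5 9 [53, 55, 55]
224 303 334 318.5 4 [44, 47, 47]
225 334 334 334.0 1 [44, 46, 47]
226 [43, 45, 46]
227 [43, 45, 47]
228 [43, 45, 47]
229 [44, 46, 46]
230 [43, 45, 45]
231 [44, 46, 46]
232 [79, 74, 42]
233 [170, 150, 0]
spot [318.5 218.5] [array([318.5, 201.9]), array([301.3, 218.5]), array([335.7, 218.5])]
```

Contact at about 94.3 mm axial. The foot centre is at row ~219.9 and the spot centre at ~219.7, so they're aligned. Press on to about 5 mm of travel.

```bash
python3 -m jog '[[0,0,0,0,0,0.0015,15],[0,0,0,0,0,0,15]]'|head -1; python3 f.py;  python3 -m jog '[[0,0,0,0,0,0.0013,15],[0,0,0,0,0,0,15],[0,0,0,0,0,0,15]]'; python3 f.py; python3 m.py | grep -v '\[2[34]' | sed -n '6,30p'
```

```text
time_s: 25.68
t 26.075 F along n 0.78 +- 0.16 axial mm 97.9 [0.60207295 0.09171847 0.10576835]
time_s: 26.45
position: [0.6025, 0.0916, 0.1045]
tool_rot: [[0.925, -0.175, 0.337], [-0.165, -0.985, -0.06], [0.342, -0.0, -0.94]]
ft_force: [-0.6, 0.4, 1.7]
grip_width: 0.0235
gripper_force: 40.1
t 26.85 F along n 1.56 +- 0.15 axial mm 99.18 [0.60252091 0.09168424 0.10453089]
200 [255, 255, 255]
201 [255, 255, 255]
202 [255, 255, 255]
203 [255, 255, 255]
204 [250, 235, 235]
216 303 334 318.5 32 [224, 98, 81]
217 303 334 318.5 27 [188, 156, 140]
218 303 334 318.5 20 [172, 169, 165]
219 303 334 318.5 17 [171, 170, 167]
220 303 335 319.0 16 [130, 129, 127]
221 303 335 319.0 14 [55, 56, 57]
222 303 335 319.0 14 [42, 44, 44]
223 303 334 318.5 8 [53, 55, 55]
224 303 334 318.5 4 [45, 46, 47]
225 303 335 319.0 3 [43, 45, 47]
226 [43, 45, 47]
227 [43, 45, 47]
228 [43, 45, 47]
229 [44, 46, 46]
230 [44, 45, 46]
231 [44, 46, 46]
232 [80, 74, 43]
233 [170, 150, 0]
spot [318.5 219.8] [array([318.5, 203. ]), array([301.1, 219.7]), array([335.9, 219.8])]
```

```bash
python3 -c "
from rig import job
print(job.close_job())"
```

```text
the job is handed in; nothing more can be done
None
```

The job is handed in: by contact force and camera the wedge sits flush against the bar and centred, and the probe is held on the red spot, square to the slope, pressed about 5 mm at about 2.7 N, at 27 s; I viewed 12 pictures (limit 10), and the wedge needed a turn of about 168° rather than the 50–135° stated.

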